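# Clamp the sensor module with the slip-clutch thumbscrew

## Robot

A 6-joint arm with a two-finger parallel gripper is mounted at the origin on the work surface. World frame = base frame: x ahead of the robot, y to its left, z up, the work surface at z = 0. Lengths are in m, angles in rad, forces in N, time in s.
With the tool pointing down it reaches from about 0.375 to 0.925 m from the base axis. Payload 5.7 kg.
Tool frame: the origin (TCP) lies at the very end of the fingers, on their centre line; the grasp point (between the pads) lies 19 mm behind it (r.grasp_offset is the distance from the TCP to the grasp point, in m); y points along the fingers, z is the direction in which the jaws open and shut, and the axes are right-handed (so a half turn about y gives the same grasp; the last joint's range is limited). The gripper opens to 88 mm and grips with 3 to 60 N. Pads are 20 mm wide; open, the fingers measure 115 mm over their backs; the gripper's body (75 mm by 178 mm) begins 61 mm behind the grasp point.
Start: joints at [-1.293, 0.359, 1.51, -0, 1.272, -0.115], TCP at [0.23, -0.554, 0.187] pointing down, gripper open.
Joint ranges: [-2.97, 2.97], [-1.01, 2.36], [0.21, 2.38], [-0.96, 4.11], [0.2, 2.71], [-2.98, 2.98]. Speed limits (rad/s): [2.39, 2.39, 3.14, 3.14, 3.14, 3.14].

## Interface

Orientations are given as a unit quaternion [w, x, y, z].
In Python, from plant import sense, viewer, job_done, r gives the robot as it stands.
- The arm moves only by the tool jog_arm, never from a script. Its argument "motion" is a list of rows, each a list of 5 numbers: the shift along the tool's x, y, z in mm, then the turn about the tool's y in degrees, then the closure in counts, from 0 (fully open) to 255 (shut). A call has 1 to 10 rows; each row shifts and turns the commanded pose from where the row before left it, along the tool's axes as they then stand; what a row does not reach is not made up. A row lasts 1/12 s, in which the tool goes at most 41.7 mm and 7.16 degrees, less where a joint would pass 70% of its speed; a pose out of reach is approached as far as the arm can. A call is refused whole if a number of a shift passes 41.7 or a number of a turn 7.16, either way. A call with a gripper value outside its range is refused whole. The fingers move at their own pace and stop on an object; "force" is the grip in N (left out, the last holds). Time passes only in rows, so rows that do not move let the fingers close. It gives the time, the measured TCP pose, the force and the opening at its end, in the units of the state.
- sense(): the state, without advancing time (a new reading comes with each control period).
- viewer.snapshot(name): name is "scene" or "top" or "wrist"; returns the picture (480x640x3 uint8, red, green, blue); there is no depth.
- viewer.camera_model(name): a dict with "fx", "fy", "cx", "cy" (pixels), "R" (3x3) and "t" (3): a world point X has camera coordinates R X + t. Camera axes: x right, y down, z forward; pixel columns grow to the right and rows downward; lengths in m; the calibration is good to about 2 mm. A picture is of the moment at which its call begins: read the wrist's pose just before it. camera_model takes no time and is no camera call; for the wrist camera it gives the pose at the moment of the call.
- job_done(): hands the job in, once; it reports no verdict.
Trained networks look in the newest picture that a camera, given by its name, has taken for a name from the list of things; names that differ only in an ending like _2 or _b are one class to them, and where a whole thing is asked for, a point or a joint stands for the part that bears it (a point fixed in the world has none). Each returns a list of dicts, best first, with "conf" (0 to 1); they miss things now and then, are a little off and sometimes report something else, mostly with a low value. They report only what shows in the picture. A call takes as long as a camera call. They do not tell look-alikes from the thing itself.
- viewer.recognise(thing, camera): "box" ([left, top, width, height] in pixels, round what is visible of it).
- viewer.place_of(thing, camera): "pixel" ([column, row] in pixels: a listed point, or the origin of a listed thing).
The state is a dict: "t": time; "joints": joint angles; "joint_velocities": joint speeds; "tau": joint torques, N m; "position": TCP position; "ee_rot": TCP orientation; "ft_force": force on the tool from outside, world axes, zero at the start; "moment": the same for the moment, N m; "grip_width": finger opening in m.
Only numpy, scipy, OpenCV 4.12 (cv2) and the standard library are available. Lean on these libraries where they do the work, as an engineer would, in place of code of your own. Each camera call takes 0.05 s, during which the arm holds its last target.

## Task

Stand the green-lidded module upright on the bed of the small bench vise, between the sliding jaw and the backstop with its broad sides facing them, and let go of it. Then turn the vise's orange slip-clutch thumbscrew clockwise (seen from above) until its clutch slips for the first time: the torque jumps as the module is clamped, then the cap turns on alone and its white mark leaves the yellow mark on the collar; stop there, with the marks some 10 to 25 degrees apart and never over 30. Let go, leaving the module clamped, and do not slam or press it down hard or shift the other things on the bench.

Things in the scene. Friction and masses are not known exactly. Their poses are not given: they have to be found in the camera images.
- module_mid (a point): Centre of the loose module to be clamped: aluminium box with a green lid, 30 mm (its x) by 52 mm (its y) by 44 mm tall, 0.1 to 0.2 kg; this point is half-way up, 22 mm above its underside. Grip it across its 52 mm length (along its y). Its broad 52 x 44 sides face +x and -x; either may face the jaw.
- seat (a point): Point on the vise's bed (28 mm above the table) where the module's centre line should be set down: clear of jaw and backstop in every setting. +x runs from the sliding jaw to the backstop, the way the jaw closes; z up. The thumbscrew's upright axis is 85 mm from here in -x.
- cap_grip (a point): Orange round ribbed thumbscrew cap, 36 mm across, 54.5 to 87.5 mm above the table; this point is on its upright axis at 76 mm, the height to grip (tips 19 mm lower just clear the collar), at any yaw, about 40 N. White mark in its own -x direction. It does not rise or sink. Clockwise from above closes the jaw, 14 mm per rad. It stays when let go: turn it in several grasps.
- collar_mark (a point): Steel collar disc under the cap, 48 mm across, 48 to 54 mm above the table; point on its axis, at its underside. It drives the jaw, and turns with the cap until the clutch between them slips. Yellow mark in its own -x direction; at the start both marks (x axes of cap_grip and collar_mark) are in line; the angle between them is the slip: 0.15 to 0.5 rad are wanted.
- vise: Vise, fixed, placed anew each time; origin on the table 28 mm below seat, same axes. Bed 40 mm wide (y), foot plate 80 mm wide and 12 mm high, blue gear housing under the thumbscrew 60 (x) by 70 by 48 mm high. Thumbscrew torque: 0.14 N m running free, hardly more while the module is slid along; once clamped it climbs within 0.1 rad or so to 0.42 N m, at which the clutch slips on steadily.
- jaw: Sliding aluminium jaw, 40 mm wide, 12 mm thick, 29 to 53 mm above the table; origin at the foot of its clamping face, on the bed; +x points to the backstop. At the start its face is 20 mm from seat in -x; the dark backstop block, as wide and high, is set anew each time with its face 19 to 33 mm from the seat in +x (not measured), so clamping takes 0.6 to 1.7 rad of the thumbscrew. Fingers on the module's ends pass outside both.
- relay: Bystander: black box with a red lid, 30 x 52 x 44 mm, origin at the centre of its underside.
- filter: Bystander: white box with a blue lid, 30 x 52 x 44 mm, origin at the centre of its underside.
- board: Bystander: green circuit board 100 x 70 mm, 4 mm thick, origin under its centre.
- driver: Bystander: yellow-handled screwdriver lying on the table.
- bottle: Bystander: white jar with a green cap, 60 mm across, 90 mm tall, origin under its centre.
- bin: Bystander: open blue bin 110 x 160 x 60 mm, origin under its centre.
Things that resemble listed ones, but are neither listed nor needed, are in the scene too. Of the things like the part that bears module_mid, leave any that is purple; of the rest the smaller one is meant.

How it is judged:
By the outcome, as a careful person would: the job done as asked, in the order asked, and still so for the second after the job is handed in, with the robot touching nothing.
It also fails if it takes over 70 s, if anything falls off the work surface, if the arm or the gripper's body presses on something with over 40 N, if the wrist force passes 120 N, or if a joint passes its speed limit or range.

## Working session

There is one attempt and no reset: what is moved stays moved. The work goes in short steps, Python scripts to look and compute and a tool call to move; the robot and the scene stay as the last step left them, time stands still between calls to the robot, and variables do not carry over. Pictures are saved under pics/ and viewed, and the job is handed in when it is done.

Besides the shell and the picture viewer there is one more tool, called after "Call:" as name(argument=value, ...), one argument or row to a line, values as JSON. jog_arm: Moves the arm, as the interface text tells. Its arguments: {"type":"object","properties":{"motion":{"type":"array","items":{"type":"array","items":{"type":"number"}}},"force":{"type":"number"}},"required":["motion"]}

```bash
ls; mkdir -p pics; python3 - <<'E'
from plant import sense, viewer, r
import cv2
s=sense(); print(s)
for n in("scene","top","wrist"):
    p=viewer.snapshot(n); cv2.imwrite(f"pics/a_{n}.png",p[:,:,::-1])
    for th in ("module_mid","seat","cap_grip","collar_mark","jaw"):
        print(n,th,[(round(d["conf"],2),[round(x) for x in d["pixel"]]) for d in viewer.place_of(th,n)][:4])
    m=viewer.camera_model(n);print(m)
print(sense()["t"])
E
```

```text
pics
{'t': 0.0, 'joints': array([-1.29313038e+00,  3.59485054e-01,  1.51143297e+00, -4.09191784e-05,
        1.27247270e+00, -1.15085266e-01]), 'joint_velocities': array([-0.00160235, -0.00096054,  0.00110349, -0.00088811,  0.00107954,
        0.00067377]), 'tau': array([-2.01660449e-03, -5.15382385e+01, -2.70733988e+01,  6.73240540e-02,
        3.52029246e-02, -1.32866603e-04]), 'position': array([ 0.22941827, -0.55359668,  0.18652131]), 'ee_rot': array([ 0.13790649, -0.13803729,  0.69414771, -0.69288272]), 'ft_force': array([-0.23888007,  0.35536285,  0.00825001]), 'moment': array([ 0.00041746, -0.00451696,  0.00597591]), 'grip_width': 0.08768049510474941}
scene module_mid [(0.9, [191, 281]), (0.88, [176, 317]), (0.81, [220, 322])]
scene seat [(0.6, [319, 231])]
scene cap_grip [(0.58, [305, 191])]
scene collar_mark [(0.8, [304, 202]), (0.69, [421, 256])]
scene jaw [(0.53, [421, 181]), (0.44, [313, 221])]
{'fx': 514.3684561039713, 'fy': 514.3684561039713, 'cx': 332.54702826207887, 'cy': 237.95278667583426, 'R': array([[ 0.6568682 ,  0.75379737,  0.01771127],
       [ 0.60525343, -0.
[... 448 characters left out ...]
.2475821578511, 'cx': 311.5585615720101, 'cy': 225.93084198238228, 'R': array([[ 0.09394916, -0.9955728 , -0.00289057],
       [-0.97458898, -0.09137519, -0.20451624],
       [ 0.20334668,  0.02203124, -0.9788589 ]]), 't': array([0.03280444, 0.61350734, 1.26566962])}
wrist module_mid []
wrist seat []
wrist cap_grip []
wrist collar_mark []
wrist jaw []
{'fx': 407.3338258968521, 'fy': 407.3338258968521, 'cx': 326.10964563862944, 'cy': 241.57035288629703, 'R': array([[ 3.82454641e-01, -9.23974070e-01, -6.04080841e-04],
       [-8.83670935e-01, -3.65963054e-01,  2.91884774e-01],
       [-2.69915034e-01, -1.11098878e-01, -9.56453299e-01]]), 't': array([-0.59907369, -0.03632598,  0.39241735])}
0.9
```

View pics/a_scene.png

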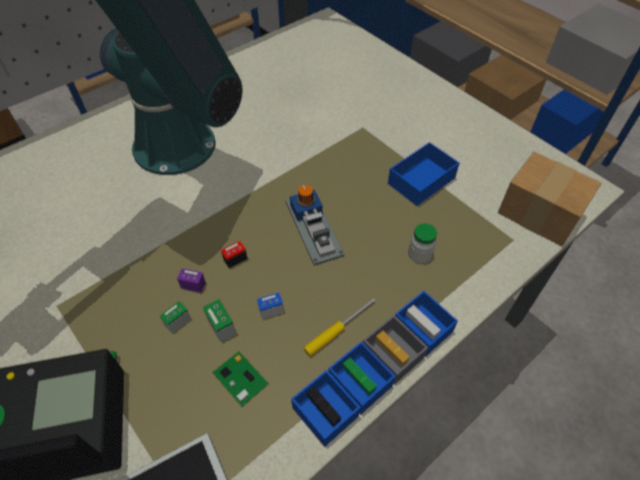

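View pics/a_top.png

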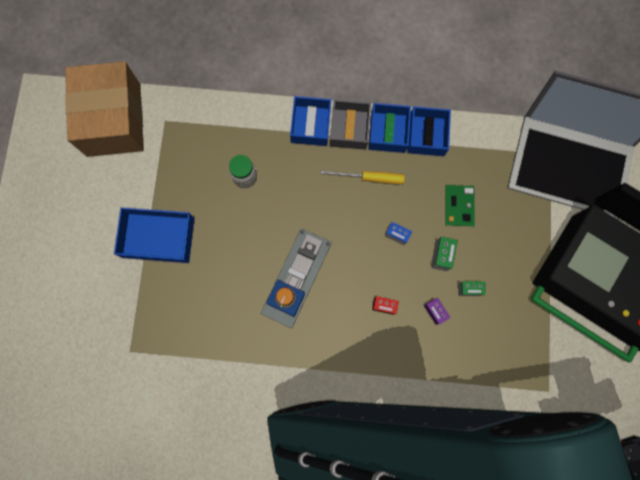

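The scene shows the vise at (313,225) with its orange cap at (305,191). The smaller green module is at (175,316) in the scene view and (473,288) in the top view. The larger green box at (218,319) and the purple one at (191,281) are decoys.

```bash
cat > h.py <<'E'
import numpy as np
from plant import sense, viewer, r
import cv2
from scipy.spatial.transform import Rotation as Rn
def ray(m,p,z):
    d=m["R"].T@np.array([(p[0]-m["cx"])/m["fx"],(p[1]-m["cy"])/m["fy"],1]); c=-m["R"].T@m["t"]
    return c+d*(z-c[2])/d[2]
def proj(m,X):
    c=m["R"]@np.array(X)+m["t"]; return np.array([m["fx"]*c[0]/c[2]+m["cx"],m["fy"]*c[1]/c[2]+m["cy"]])
def pose():
    s=sense(); q=s["ee_rot"]; return s,Rn.from_quat([q[1],q[2],q[3],q[0]]).as_matrix()
def save(n,name):
    p=viewer.snapshot(n); cv2.imwrite(f"pics/{name}.png",p[:,:,::-1]); return p
E
python3 - <<'E'
from h import *
np.set_printoptions(precision=4,suppress=True)
s,R=pose();print(R)
T=viewer.camera_model("top");S=viewer.camera_model("scene")
for nm,a,b,z in (("mod",(473,288),(176,317),.022),("seat",(300,261),(319,231),.028),("cap",(285,297),(305,191),.076),("jaw",(300,275),(313,221),.028)):
    print(nm,ray(T,a,z),ray(S,b,z))
a=cv2.imread("pics/a_top.png");
cv2.imwrite("pics/b.png",np.hstack([cv2.resize(a[215:335,250:350],(400,480),interpolation=2),cv2.resize(a[230:330,400:500],(400,480),interpolation=2)]))
E
```

```text
[[-0.9238  0.      0.3828]
 [-0.3828  0.     -0.9238]
 [-0.     -1.     -0.    ]]
mod [ 0.5064 -0.2902  0.022 ] [ 0.5019 -0.2861  0.022 ]
seat [0.5306 0.1096 0.028 ] [0.5246 0.1051 0.028 ]
cap [0.4414 0.1328 0.076 ] [0.4333 0.1364 0.076 ]
jaw [0.4984 0.1065 0.028 ] [0.4904 0.1143 0.028 ]
```

View pics/b.png

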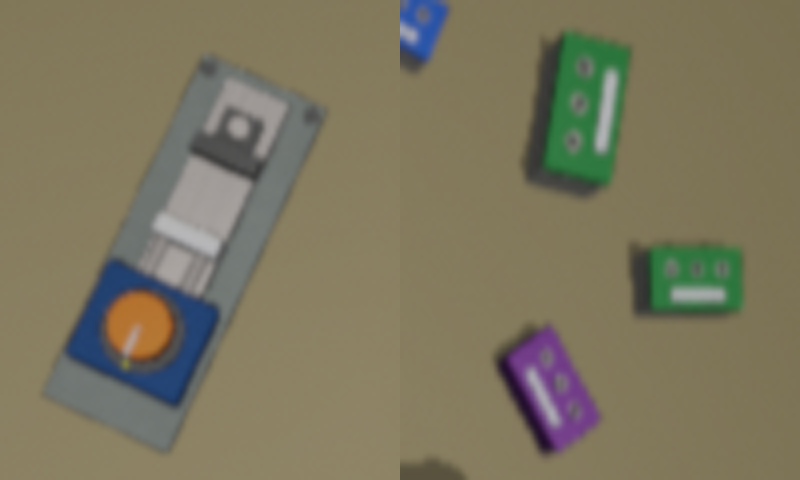

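```bash
python3 - <<'E'
from h import *
np.set_printoptions(precision=4,suppress=True)
s,R=pose(); m=viewer.camera_model("wrist"); c=-m["R"].T@m["t"]
print("cam in tool",R.T@(c-s["position"]),"axes in tool (rows x,y,z)\n",m["R"]@R)
E
```

```text
cam in tool [-0.0796 -0.1982 -0.0007] axes in tool (rows x,y,z)
 [[ 0.0003  0.0006  1.    ]
 [ 0.9564 -0.2919 -0.0002]
 [ 0.2919  0.9564 -0.0006]]
```

Call:
jog_arm(
  motion=[
    [0,0,0,5.6,0],
    [0,0,0,5.6,0],
    [0,0,0,5.6,0],
    [0,0,0,5.6,0],
    [-20,0,-20,0,0],
    [-25,0,-24,0,0],
    [-25,0,-24,0,0],
    [-25,5,-24,0,0],
    [-25,5,-24,0,0],
    [-25,5,-24,0,0],
  ],
)

```text
t: 1.73
position: [0.3754, -0.4129, 0.1724]
ee_rot: [-0.001, 0.0, -0.707, 0.707]
ft_force: [0.3, 0.1, 0.6]
grip_width: 0.0876
```

Call:
jog_arm(
  motion=[
    [-25,5,-24,0,0],
    [-25,5,-24,0,0],
    [-25,5,-24,0,0],
    [-25,5,-24,0,0],
    [-20,5,-20,0,0],
    [-10,5,-10,0,0],
    [0,0,0,0,0],
    [0,0,0,0,0],
  ],
)

```text
t: 2.4
position: [0.5039, -0.2876, 0.142]
ee_rot: [0.001, -0.002, 0.707, -0.707]
ft_force: [0.3, -0.5, -0.4]
grip_width: 0.0875
```

```bash
python3 - <<'E'
from h import *
np.set_printoptions(precision=4,suppress=True)
s,R=pose(); print(s["t"],s["position"],R)
m=viewer.camera_model("wrist");save("wrist","w1")
for d in viewer.place_of("module_mid","wrist"): print(d, ray(m,d["pixel"],.022))
E
```

```text
2.4 [ 0.5039 -0.2876  0.142 ] [[-1.     -0.0012  0.0036]
 [-0.0036  0.     -1.    ]
 [ 0.0012 -1.     -0.    ]]
{'pixel': [233.8, 289.4], 'conf': 0.98} [ 0.4433 -0.2091  0.022 ]
{'pixel': [331.0, 225.4], 'conf': 0.85} [ 0.4996 -0.2911  0.022 ]
{'pixel': [234.5, 132.6], 'conf': 0.85} [ 0.5717 -0.2178  0.022 ]
```

View pics/w1.png

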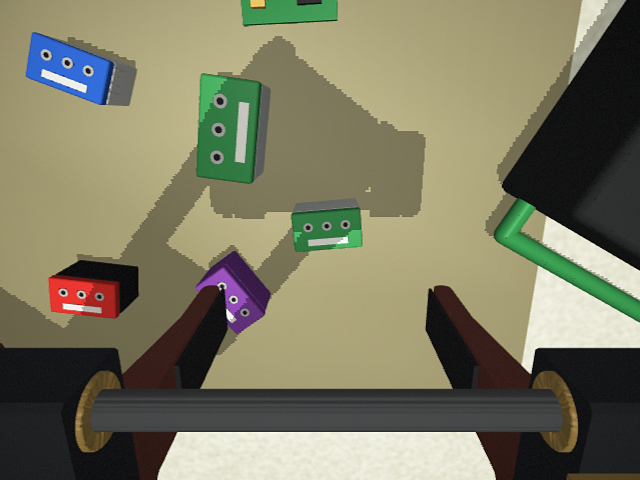

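The wrist view shows the module's lid with corners near (291,207), (360,206), (362,247) and (295,252). The purple decoy at (235,295) is clear of it.

```bash
cat >> h.py <<'E'
def lid(img,m,box,z=.044,lo=(45,90,40),hi=(85,255,255)):
    x0,y0,x1,y1=box; hsv=cv2.cvtColor(img[y0:y1,x0:x1],cv2.COLOR_RGB2HSV)
    k=cv2.inRange(hsv,lo,hi); cs,_=cv2.findContours(k,cv2.RETR_EXTERNAL,cv2.CHAIN_APPROX_NONE)
    c=max(cs,key=cv2.contourArea)[:,0]+[x0,y0]; h=cv2.convexHull(c.astype(np.int32))[:,0]
    W=np.array([ray(m,p,z)[:2] for p in h])*1000
    return cv2.minAreaRect(W.astype(np.float32)),h
E
python3 - <<'E'
from h import *
m=viewer.camera_model("wrist");img=viewer.snapshot("wrist")
rc,h=lid(img,m,(275,195,380,265)); print(rc,cv2.boxPoints(rc))
E
```

```text
((502.16937255859375, -287.4698181152344), (30.941448211669922, 51.804901123046875), 5.05558443069458) [[ 484.47626 -263.03146]
 [ 489.04144 -314.6348 ]
 [ 519.8625  -311.90817]
 [ 515.2973  -260.30484]]
```

Call:
jog_arm(
  motion=[
    [1.7,5,0,-4.9,0],
    [0,20,0,0,0],
    [0,25,0,0,0],
    [0,25,0,0,0],
    [0,25,0,0,0],
    [0,20,0,0,0],
    [0,11,0,0,0],
    [0,5,0,0,0],
    [0,0,0,0,0],
    [0,0,0,0,100],
  ],
  force=20,
)

```text
t: 3.38
position: [0.5028, -0.2886, 0.0071]
ee_rot: [-0.031, 0.03, -0.706, 0.707]
ft_force: [0.1, 0.1, 0.2]
grip_width: 0.0842
```

Call:
jog_arm(
  motion=[
    [0,0,0,0,120],
    [0,0,0,0,140],
    [0,0,0,0,160],
    [0,0,0,0,200],
    [0,0,0,0,255],
    [0,0,0,0,255],
    [0,0,0,0,255],
  ],
)

```text
t: 3.97
position: [0.5027, -0.2879, 0.0068]
ee_rot: [-0.031, 0.031, -0.706, 0.707]
ft_force: [0.4, 0.3, 5.0]
grip_width: 0.051
```

Call:
jog_arm(
  motion=[
    [0,-5,0,0,255],
    [0,-15,0,0,255],
    [0,-25,0,0,255],
    [0,-25,0,5,255],
    [0,-25,0,5,255],
    [0,-25,0,5,255],
    [0,-20,0,5,255],
    [8,-15,-19,0,255],
    [11,0,-26,0,255],
    [11,0,-26,0,255],
  ],
)

```text
t: 4.8
position: [0.4924, -0.2115, 0.1626]
ee_rot: [0.092, -0.094, -0.701, 0.701]
ft_force: [-0.4, 0.4, -1.9]
grip_width: 0.0519
```

Call:
jog_arm(
  motion=[
    [11,0,-26,0,255],
    [11,0,-26,0,255],
    [11,0,-26,0,255],
    [11,0,-26,0,255],
    [11,0,-26,0,255],
    [11,0,-26,0,255],
    [11,0,-26,0,255],
    [10,0,-23,0,255],
    [4,0,-10,0,255],
    [0,0,0,0,255],
  ],
)

```text
t: 5.63
position: [0.4586, 0.0217, 0.1613]
ee_rot: [-0.092, 0.091, 0.701, -0.701]
ft_force: [0.2, -0.2, -1.3]
grip_width: 0.0514
```

```bash
python3 - <<'E'
from h import *
np.set_printoptions(precision=4,suppress=True)
s,R=pose(); print(s["t"],s["position"],R,s["grip_width"])
m=viewer.camera_model("wrist");save("wrist","w2")
for t,z in (("seat",.028),("cap_grip",.076),("collar_mark",.048),("jaw",.028)):
  for d in viewer.place_of(t,"wrist"): print(t,d, ray(m,d["pixel"],z))
E
```

```text
5.6333 [0.4586 0.0217 0.1613] [[-0.9667 -0.0008 -0.2559]
 [ 0.2559  0.0006 -0.9667]
 [ 0.001  -1.     -0.0004]] 0.051444031488492845
seat {'pixel': [209.1, 170.7], 'conf': 0.85} [0.5195 0.1036 0.028 ]
cap_grip {'pixel': [190.7, 291.7], 'conf': 0.95} [0.4395 0.133  0.076 ]
cap_grip {'pixel': [208.1, 169.1], 'conf': 0.37} [0.523  0.0891 0.076 ]
collar_mark {'pixel': [199.7, 278.0], 'conf': 0.83} [0.4396 0.1345 0.048 ]
jaw {'pixel': [207.9, 194.4], 'conf': 0.66} [0.5015 0.1111 0.028 ]
jaw {'pixel': [207.2, 168.6], 'conf': 0.53} [0.5215 0.1045 0.028 ]
```

View pics/w2.png

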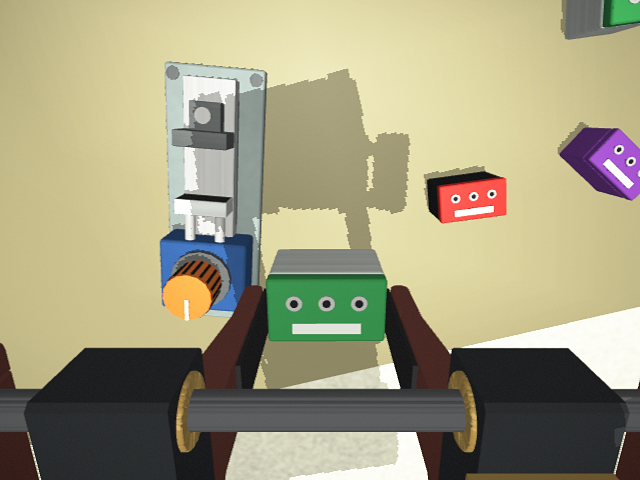

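```bash
python3 - <<'E'
import cv2
a=cv2.imread("pics/w2.png")[55:325,140:290]
cv2.imwrite("pics/w2z.png",cv2.resize(a,None,fx=2.2*1.5/1.5,fy=2.2,interpolation=0))
a=cv2.imread("pics/w2.png")[85:235,150:280]
cv2.imwrite("pics/w2z.png",cv2.resize(a,None,fx=4,fy=4,interpolation=0))
E
```

```text
(no output)
```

View pics/w2z.png

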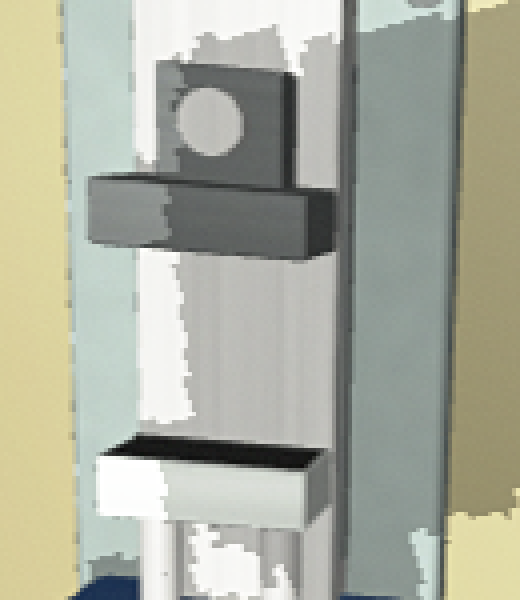

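```bash
python3 - <<'E'
from h import *
np.set_printoptions(precision=1,suppress=True)
m=viewer.camera_model("wrist")
f=lambda u,v,z:ray(m,(150+u/4,85+v/4),z)[:2]*1000
def seg(n,a,b,z):
    A,B=f(*a,z),f(*b,z); d=A-B; print(n,A,B,"len %.1f ang-90 %.1f"%(np.hypot(*d),np.degrees(np.arctan2(d[1],d[0]))-90),"mid",(A+B)/2)
seg("back front",(88,242),(306,260),.053)
seg("back rear",(88,177),(306,190),.053)
seg("jaw face",(98,452),(305,470),.053)
seg("jaw rear",(98,515),(303,530),.053)
seg("jaw foot",(139,435),(330,448),.029)
seg("foot far",(60,-88),(464,-60),.012)
seg("foot left",(78,580),(64,40),.012)
seg("foot right",(442,540),(464,20),.012)
img=viewer.snapshot("wrist")
rc,h=lid(img,m,(140,230,260,330),z=.0875,lo=(8,180,150),hi=(25,255,255)); print(rc)
E
```

```text
back front [546.9 112.6] [533.4  75. ] len 39.9 ang-90 -19.7 mid [540.1  93.8]
back rear [557.7 108.4] [545.2  70.9] len 39.5 ang-90 -18.4 mid [551.4  89.7]
jaw face [509.8 125.1] [496.3  88.1] len 39.4 ang-90 -20.2 mid [503.  106.6]
jaw rear [498.3 129.6] [485.2  92.4] len 39.4 ang-90 -19.4 mid [491.7 111. ]
jaw foot [508.8 125.6] [496.1  88.7] len 39.0 ang-90 -19.0 mid [502.5 107.2]
foot far [609. 110.] [583.5  34.8] len 79.4 ang-90 -18.8 mid [596.2  72.4]
foot left [480.5 156.8] [586.6 118. ] len 112.9 ang-90 69.9 mid [533.6 137.4]
foot right [468.3  76.3] [569.3  39.3] len 107.6 ang-90 69.9 mid [518.8  57.8]
((447.3204650878906, 135.3694610595703), (22.511877059936523, 45.2801399230957), 66.87136840820312)
```

```bash
python3 - <<'E'
from h import *
np.set_printoptions(precision=4,suppress=True)
s,R=pose();m=viewer.camera_model("wrist");img=viewer.snapshot("wrist")
rc,h=lid(img,m,(255,265,400,350),z=s["position"][2]-.0068+.044); print(rc)
c=np.array(rc[0])/1000; print("offset in tool mm",R.T@np.r_[c-s["position"][:2],0]*1000, s["position"])
b=cv2.boxPoints(rc); d=b[1]-b[0] if np.hypot(*(b[1]-b[0]))>40 else b[2]-b[1]
print("long ang",np.degrees(np.arctan2(d[1],d[0])),"tool z ang",np.degrees(np.arctan2(R[1,2],R[0,2])))
th=np.radians(-19.5); tgt=np.array([.5217,.1002])
# after turn
z=np.array([-np.sin(th),np.cos(th)])*-1; y=np.array([0,0,-1]); z3=np.r_[z,0]; x3=np.cross(y,z3)
dl=np.r_[tgt-s["position"][:2],0]; print("shift after turn x,z mm",dl@x3*1000,dl@z3*1000)
p=proj(m,[.4416,.1286,.0875]);print("cap pred px",p)
E
```

```text
((459.9928283691406, 18.898357391357422), (51.96834182739258, 31.564603805541992), 74.91191101074219)
offset in tool mm [ 0.004  -0.     -0.1971] [0.4599 0.0187 0.1614]
long ang 74.91194 tool z ang -105.07531525254947
shift after turn x,z mm -31.00947708752496 -97.4327578619037
cap pred px [187.3274 297.3867]
```

Call:
jog_arm(
  motion=[
    [0,0,0,4.4,255],
    [-5,0,-16,0,255],
    [-8,0,-25,0,255],
    [-8,0,-25,0,255],
    [-7,0,-21,0,255],
    [-3,0,-10,0,255],
    [0,0,0,0,255],
    [0,0,0,0,255],
    [0,0,0,0,255],
  ],
)

```text
t: 6.73
position: [0.5199, 0.0999, 0.1611]
ee_rot: [0.12, -0.119, -0.697, 0.697]
ft_force: [0.3, 0.1, -1.3]
grip_width: 0.0515
```

```bash
python3 - <<'E'
from h import *
np.set_printoptions(precision=4,suppress=True)
s,R=pose(); print(s["t"],s["position"],np.degrees(np.arctan2(R[1,2],R[0,2])))
d=np.r_[.5217,.1002,0]-np.r_[s["position"][:2],0]; print(R.T@d*1000)
save("wrist","w3");save("top","t3")
E
```

```text
6.7333 [0.5199 0.0999 0.1611] -109.41850863180431
[-1.5894 -0.0028 -0.8414]
```

View pics/w3.png

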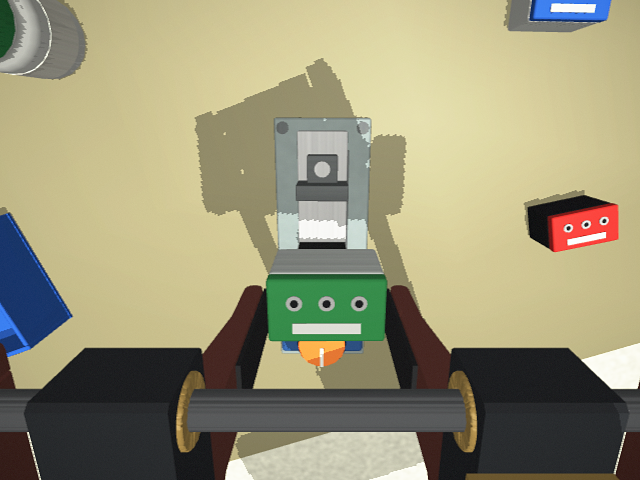

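```bash
python3 - <<'E'
from h import *
np.set_printoptions(precision=4,suppress=True)
for i in range(2):
  s,R=pose(); m=viewer.camera_model("wrist");save("wrist","w3b")
  print(s["t"],s["position"],np.degrees(np.arctan2(R[1,2],R[0,2])))
d=np.r_[.5204,.1032,0]-np.r_[s["position"][:2],0]; print("alt tgt",R.T@d*1000)
for t,z in (("seat",.028),("cap_grip",.076),("jaw",.028)):
  for d in viewer.place_of(t,"wrist"): print(t,d, ray(m,d["pixel"],z))
for x,y in((.5217,.1002),(.5204,.1032)):
  u=np.array([.9426,-.3338]);n=np.array([.3338,.9426]);c=np.array([x,y])
  for a,b in((19.5,20),(19.5,-20)):
    print("backstop corner",proj(m,np.r_[c+u*a/1000+n*b/1000,.053]))
a=cv2.imread("pics/w3b.png")[110:260,260:390]
cv2.imwrite("pics/w3z.png",cv2.resize(a,None,fx=4,fy=4,interpolation=0))
E
```

```text
6.8333 [0.5201 0.1    0.1613] -109.44931737990684
6.8833 [0.5202 0.1001 0.1614] -109.45315672104257
alt tgt [ 0.8687 -0.0006 -2.9949]
seat {'pixel': [324.4, 217.2], 'conf': 0.9} [0.52   0.1017 0.028 ]
cap_grip {'pixel': [323.4, 336.6], 'conf': 0.96} [0.4406 0.1306 0.076 ]
cap_grip {'pixel': [554.7, 215.3], 'conf': 0.23} [ 0.4774 -0.0578  0.076 ]
jaw {'pixel': [324.2, 239.7], 'conf': 0.75} [0.5016 0.1085 0.028 ]
jaw {'pixel': [322.2, 217.4], 'conf': 0.72} [0.5205 0.1035 0.028 ]
backstop corner [299.1685 197.3454]
backstop corner [351.6756 197.371 ]
backstop corner [296.0874 200.2261]
backstop corner [348.4846 200.2515]
```

View pics/w3z.png

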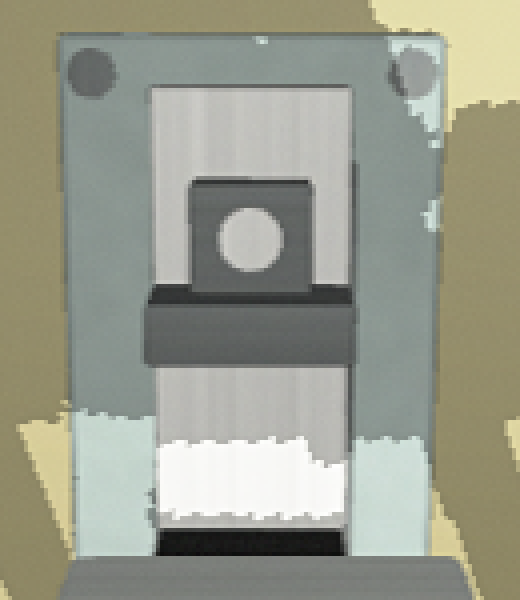

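Backstop front edge at row 201.5, columns 296 to 348. That confirms the corrected seat of about (0.520, 0.103); the first estimate was taken while the arm was still settling. I'll shift by x +1.3, z -3 and lower the module.

Call:
jog_arm(
  motion=[
    [1.3,10,-3,0,255],
    [0,20,0,0,255],
    [0,20,0,0,255],
    [0,20,0,0,255],
    [0,17,0,0,255],
    [0,13,0,0,255],
    [0,8,0,0,255],
    [0,4,0,0,255],
    [0,2,0,0,255],
    [0,0,0,0,255],
  ],
)

```text
t: 7.92
position: [0.5209, 0.1044, 0.0473]
ee_rot: [-0.119, 0.119, 0.697, -0.697]
ft_force: [-0.0, 0.2, -0.6]
grip_width: 0.0512
```

```bash
python3 - <<'E'
from h import *
np.set_printoptions(precision=4,suppress=True)
save("wrist","w4")
s,R=pose(); print(s["t"],s["position"],s["ft_force"])
d=np.r_[.5204,.1032,0]-np.r_[s["position"][:2],0]; print(R.T@d*1000)
E
```

```text
7.9667 [0.5212 0.1044 0.0477] [ 0.6903  0.4282 -1.3897]
[ 0.3986 -0.0009  1.3851]
```

View pics/w4.png

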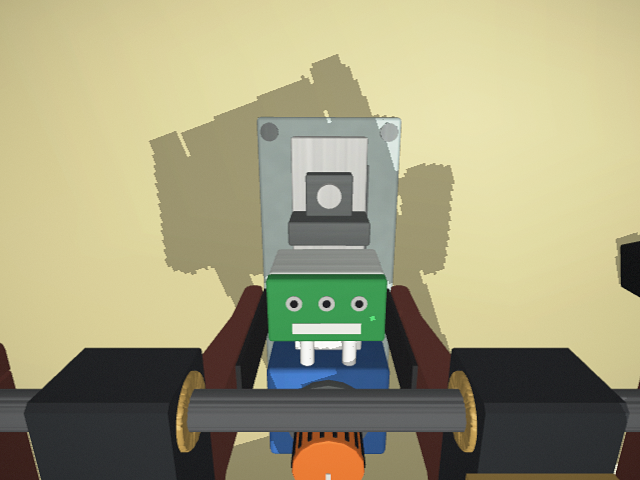

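Call:
jog_arm(
  motion=[
    [0,4,1.2,0,255],
    [0,3,0,0,255],
    [0,2,0,0,255],
    [0,1,0,0,255],
    [0,1,0,0,255],
    [0,0.5,0,0,255],
    [0,0.5,0,0,255],
    [0,0,0,0,255],
  ],
)

```text
t: 8.63
position: [0.5204, 0.1032, 0.0353]
ee_rot: [-0.119, 0.119, 0.697, -0.697]
ft_force: [-0.7, 0.5, -0.5]
grip_width: 0.0513
```

Call:
jog_arm(
  motion=[
    [0,0.3,0,0,255],
    [0,0.3,0,0,255],
    [0,0.3,0,0,255],
    [0,0,0,0,255],
  ],
)

```text
t: 8.97
position: [0.5205, 0.1032, 0.0348]
ee_rot: [-0.119, 0.119, 0.697, -0.697]
ft_force: [-1.4, 0.9, 3.1]
grip_width: 0.0514
```

Call:
jog_arm(
  motion=[
    [0,0,0,0,100],
    [0,0,0,0,85],
    [0,0,0,0,60],
    [0,0,0,0,30],
    [0,0,0,0,0],
    [0,0,0,0,0],
    [0,0,0,0,0],
  ],
)

```text
t: 9.55
position: [0.5204, 0.1031, 0.0344]
ee_rot: [-0.119, 0.119, 0.697, -0.697]
ft_force: [0.4, 0.3, 0.2]
grip_width: 0.0865
```

Call:
jog_arm(
  motion=[
    [0,-5,0,0,0],
    [0,-15,0,0,0],
    [0,-25,0,0,0],
    [0,-25,0,0,0],
    [0,-25,0,0,0],
    [0,-15,0,0,0],
    [0,-5,0,0,0],
    [0,0,0,0,0],
    [0,0,0,0,0],
    [0,0,0,0,0],
  ],
)

```text
t: 10.38
position: [0.5193, 0.103, 0.1482]
ee_rot: [0.12, -0.118, -0.697, 0.697]
ft_force: [0.7, 0.4, -0.9]
grip_width: 0.0876
```

```bash
python3 - <<'E'
from h import *
np.set_printoptions(precision=4,suppress=True)
s,R=pose();m=viewer.camera_model("wrist");img=save("wrist","w5")
print(s["t"],s["position"],s["grip_width"],s["joints"])
for t,z in (("module_mid",.05),("cap_grip",.076),("collar_mark",.048)):
  for d in viewer.place_of(t,"wrist"): print(t,d, ray(m,d["pixel"],z))
E
```

```text
10.3833 [0.5193 0.103  0.1482] 0.087600416203341 [0.0653 0.3002 1.7083 0.0001 1.1355 1.9746]
module_mid {'pixel': [327.7, 231.1], 'conf': 0.67} [0.5159 0.103  0.05  ]
cap_grip {'pixel': [327.0, 343.4], 'conf': 0.59} [0.4402 0.1302 0.076 ]
collar_mark {'pixel': [553.8, 2.9], 'conf': 0.42} [ 0.6117 -0.0862  0.048 ]
```

View pics/w5.png

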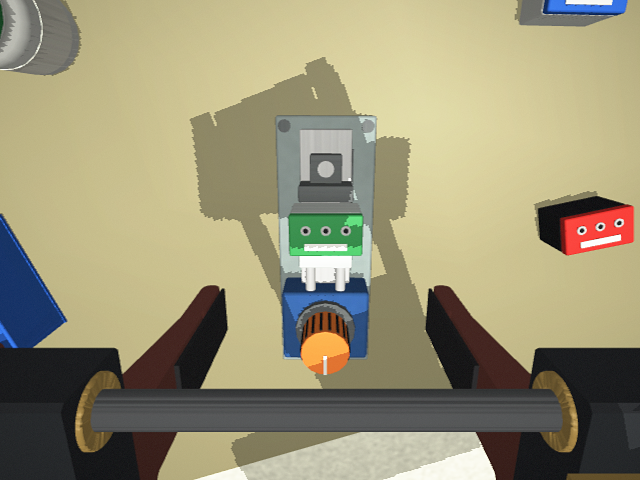

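The module stands upright on the bed between jaw and backstop: lid at (326,232), jaw at about row 262, backstop at row 185. Next I'll turn the wrist counter-clockwise, which gives turning range and puts the camera on the side with the marks.

Call:
jog_arm(
  motion=[
    [0,0,0,-7.1,0],
    [0,0,0,-7.1,0],
    [0,0,0,-7.1,0],
    [0,0,0,-7.1,0],
    [0,0,0,-7.1,0],
    [0,0,0,-7.1,0],
    [0,0,0,-7.1,0],
    [0,0,0,-7.1,0],
    [0,0,0,-7.1,0],
    [0,0,0,-7.1,0],
  ],
)

```text
t: 11.42
position: [0.5201, 0.1031, 0.1489]
ee_rot: [0.309, -0.31, 0.636, -0.635]
ft_force: [-1.1, 0.5, 0.1]
grip_width: 0.0881
```

Call:
jog_arm(
  motion=[
    [0,0,0,-7.1,0],
    [0,0,0,-7.1,0],
    [0,0,0,-7.1,0],
    [0,0,0,-7.1,0],
    [0,0,0,-7.1,0],
    [0,0,0,-7.1,0],
    [0,0,0,-7.1,0],
    [0,0,0,-7.1,0],
    [0,0,0,-7.1,0],
    [0,0,0,-7.1,0],
  ],
)

```text
t: 12.25
position: [0.5201, 0.1031, 0.1489]
ee_rot: [-0.621, 0.621, -0.338, 0.337]
ft_force: [0.6, 0.1, -0.9]
grip_width: 0.0879
```

Call:
jog_arm(
  motion=[
    [0,0,0,-7.1,0],
    [0,0,0,-7.1,0],
    [0,0,0,-7.1,0],
    [0,0,0,-7.1,0],
    [0,0,0,-7.1,0],
    [0,0,0,-7.1,0],
    [0,0,0,0,0],
    [0,0,0,0,0],
  ],
)

```text
t: 12.92
position: [0.5201, 0.1031, 0.1491]
ee_rot: [-0.701, 0.701, -0.093, 0.092]
ft_force: [-0.2, 0.2, -0.3]
grip_width: 0.0873
```

```bash
python3 - <<'E'
from h import *
np.set_printoptions(precision=4,suppress=True)
s,R=pose();print(s["t"],s["position"],s["joints"],np.degrees(np.arctan2(R[1,2],R[0,2])))
d=np.r_[.4403,.1315,0]-np.r_[s["position"][:2],0]; print(R.T@d*1000)
E
```

```text
12.9167 [0.5201 0.1031 0.1491] [ 0.0653  0.2996  1.7068  0.0001  1.136  -1.2436] 74.9918942328338
[-84.4655   0.0677   6.7441]
```

Call:
jog_arm(
  motion=[
    [-12,0,1,0,0],
    [-20,0,1.5,0,0],
    [-22,0,1.7,0,0],
    [-20,0,1.5,0,0],
    [-10.5,0,1,0,0],
    [0,0,0,0,0],
    [0,0,0,0,0],
    [0,0,0,0,0],
    [0,0,0,0,0],
  ],
)

```text
t: 13.67
position: [0.4418, 0.131, 0.1497]
ee_rot: [0.701, -0.701, 0.091, -0.092]
ft_force: [0.2, 0.2, 0.5]
grip_width: 0.0876
```

```bash
python3 - <<'E'
from h import *
np.set_printoptions(precision=4,suppress=True)
s,R=pose();m=viewer.camera_model("wrist");img=save("wrist","w6")
print(s["t"],s["position"],s["joints"],np.degrees(np.arctan2(R[1,2],R[0,2])))
for t,z in (("cap_grip",.076),("collar_mark",.048)):
  for d in viewer.place_of(t,"wrist"):
    p=ray(m,d["pixel"],z); print(t,d, p, R.T@np.r_[p[:2]-s["position"][:2],0]*1000)
print(proj(m,[.4403,.1315,.0875]))
E
```

```text
13.6667 [0.4418 0.131  0.1497] [ 0.1383  0.2004  1.8482 -0.      1.0917 -1.1735] 75.15871323087009
cap_grip {'pixel': [326.4, 234.3], 'conf': 0.56} [0.4384 0.1323 0.076 ] [-3.658  -0.0042  0.3655]
collar_mark {'pixel': [324.2, 230.2], 'conf': 0.7} [0.4425 0.1295 0.048 ] [ 1.109   0.0007 -1.2725]
[325.9617 242.0465]
```

View pics/w6.png

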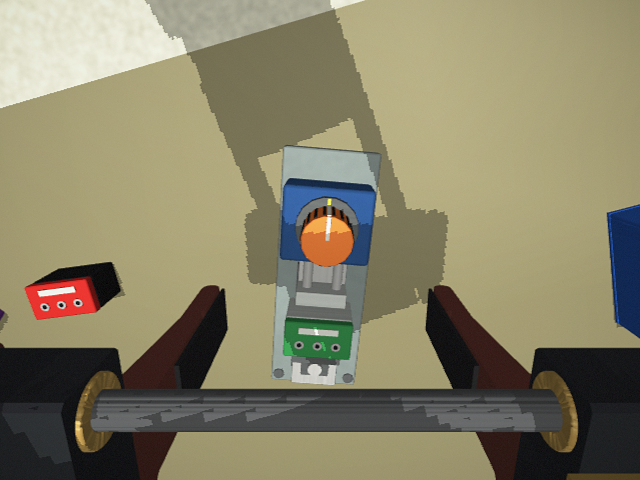

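Call:
jog_arm(
  motion=[
    [-1.5,8,0,0,0],
    [0,18,0,0,0],
    [0,20,0,0,0],
    [0,18,0,0,0],
    [0,14,0,0,0],
    [0,8,0,0,0],
    [0,4,0,0,0],
    [0,2,0,0,0],
    [0,0,0,0,0],
    [0,0,0,0,0],
  ],
)

```text
t: 14.65
position: [0.4396, 0.1317, 0.058]
ee_rot: [0.701, -0.701, 0.091, -0.091]
ft_force: [0.4, 0.2, -0.0]
grip_width: 0.088
```

```bash
python3 - <<'E'
from h import *
np.set_printoptions(precision=4,suppress=True)
s,R=pose();m=viewer.camera_model("wrist");img=save("wrist","w7")
print(s["t"],s["position"],s["moment"],s["ft_force"],np.degrees(np.arctan2(R[1,2],R[0,2])))
print(proj(m,[.4403,.1315,.0875]))
E
```

```text
14.65 [0.4396 0.1317 0.058 ] [ 0.0214 -0.1086 -0.0317] [ 0.3572  0.2028 -0.0184] 75.20537780690805
[326.0112 306.2016]
```

View pics/w7.png

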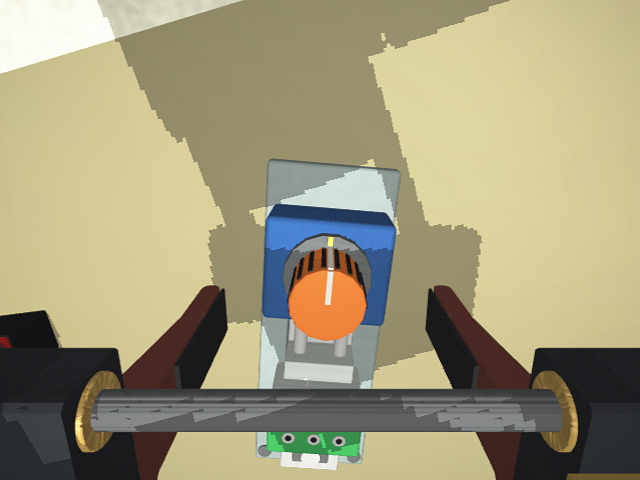

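Cap centred between the fingers at (327,304), with the yellow and white marks in line at columns 329 to 331. Gripping.

Call:
jog_arm(
  motion=[
    [0,0,0,0,90],
    [0,0,0,0,120],
    [0,0,0,0,140],
    [0,0,0,0,160],
    [0,0,0,0,180],
    [0,0,0,0,255],
    [0,0,0,0,255],
    [0,0,0,0,255],
  ],
  force=40,
)

```text
t: 15.37
position: [0.439, 0.1316, 0.0575]
ee_rot: [0.701, -0.701, 0.091, -0.091]
ft_force: [-0.6, -0.1, 0.3]
grip_width: 0.0381
```

```bash
cat > q.py <<'E'
import sys
from h import *
np.set_printoptions(precision=4,suppress=True)
s,R=pose();m=viewer.camera_model("wrist");img=save("wrist",sys.argv[1])
print(s["t"],s["position"],"M",s["moment"],"F",s["ft_force"],"w",s["grip_width"],"yaw",np.degrees(np.arctan2(R[1,2],R[0,2])),"tau6",s["tau"][5],"j6",s["joints"][5])
a=cv2.imread(f"pics/{sys.argv[1]}.png")[190:350,230:430]; cv2.imwrite(f"pics/{sys.argv[1]}z.png",cv2.resize(a,None,fx=3,fy=3,interpolation=2))
E
python3 q.py g0
```

```text
15.3667 [0.439  0.1316 0.0575] M [ 0.0191 -0.0937  0.0104] F [-0.6255 -0.141   0.2518] w 0.03812758942077898 yaw 75.20625714155945 tau6 0.00012728997717204038 j6 -1.1724887841957943
```

Call:
jog_arm(
  motion=[
    [0,0,0,0,255],
    [0,0,0,2,255],
    [0,0,0,4,255],
    [0,0,0,4,255],
    [0,0,0,4,255],
    [0,0,0,4,255],
    [0,0,0,2,255],
  ],
)

```text
t: 16.0
position: [0.439, 0.1316, 0.0575]
ee_rot: [0.674, -0.674, 0.213, -0.213]
ft_force: [0.9, 0.7, -0.3]
grip_width: 0.0003
```

```bash
python3 q.py g1
```

```text
16.0 [0.439  0.1316 0.0575] M [-0.0019 -0.1475 -0.0472] F [ 0.8805  0.6955 -0.3069] w 0.00028408004257604553 yaw 54.9999433454012 tau6 -0.09394780034199357 j6 -0.819807861846996
```

View pics/g1z.png

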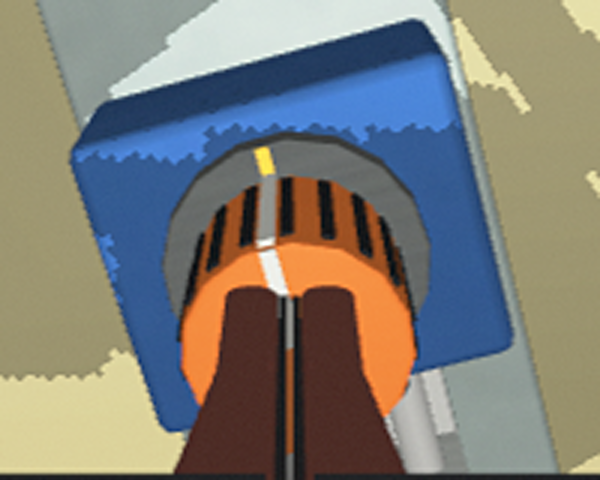

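```bash
python3 - <<'E'
from h import *
a=save("scene","s8"); z=cv2.resize(a[100:260,220:420,::-1],None,fx=4,fy=4,interpolation=2); cv2.imwrite("pics/s8z.png",z[:600])
S=viewer.camera_model("scene"); s=sense(); print(s["position"],proj(S,s["position"]),proj(S,s["position"]+[0,0,.036]),proj(S,[.4403,.1315,.0875]))
E
```

```text
[0.43894809 0.13158562 0.05748165] [305.10965845 198.17067172] [304.75136162 188.41492605] [305.13006123 190.38965307]
```

View pics/s8z.png

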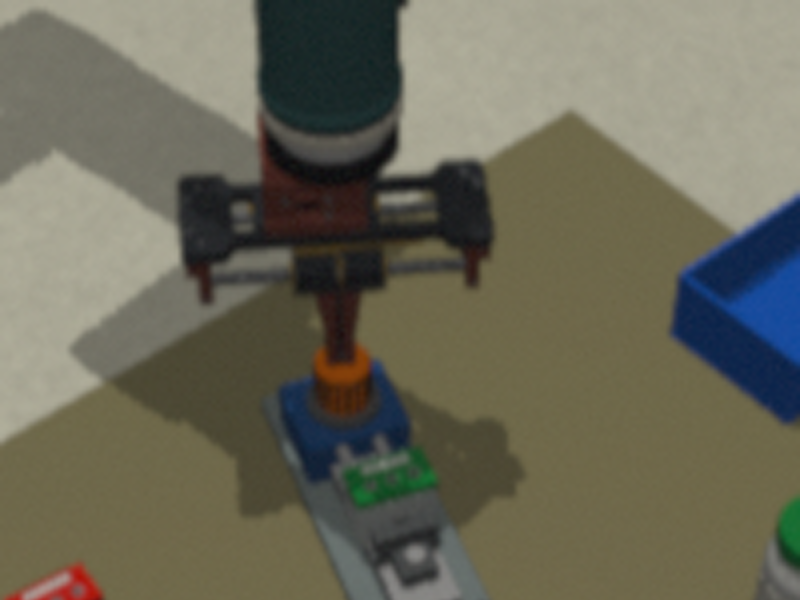

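View pics/g0.png

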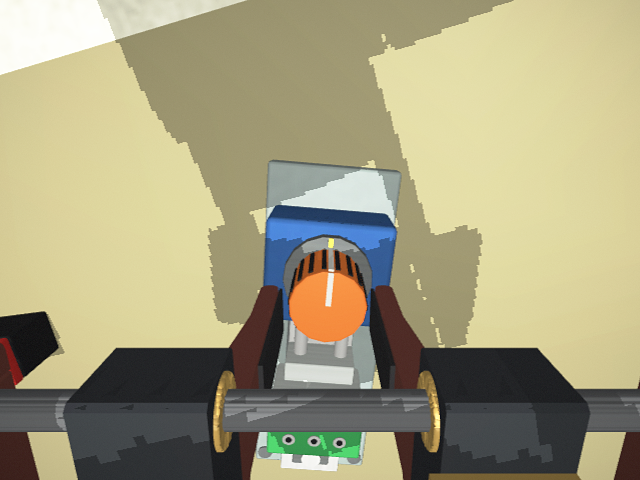

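View pics/g1.png

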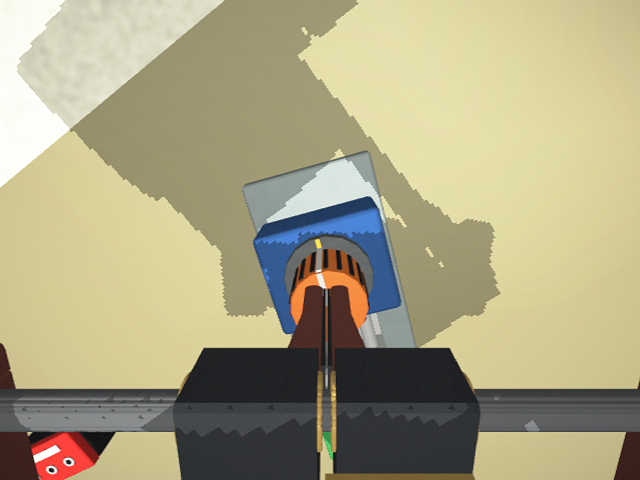

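```bash
python3 - <<'E'
from h import *
print(r.grasp_offset,[x for x in dir(r) if not x.startswith("__")])
E
```

```text
0.0187 ['Unreachable', 'grasp_offset']
```

The fingers shut on nothing (grip_width is 0) and the marks are still in line with the vise axis, so the cap did not turn. In the pictures the drawn fingertips end about 30–36 mm above the reported TCP. I'll open, turn back, and go lower, closing softly as a test.

Call:
jog_arm(
  motion=[
    [0,0,0,0,160],
    [0,0,0,0,100],
    [0,0,0,0,50],
    [0,0,0,0,0],
    [0,0,0,0,0],
    [0,0,0,-6.7,0],
    [0,0,0,-6.7,0],
    [0,0,0,-6.7,0],
    [0,0,0,0,0],
    [0,0,0,0,0],
  ],
  force=5,
)

```text
t: 16.93
position: [0.439, 0.1316, 0.0575]
ee_rot: [0.701, -0.701, 0.092, -0.092]
ft_force: [0.3, 0.1, -0.1]
grip_width: 0.0637
```

```bash
python3 q.py h0; python3 - <<'E'
from h import *
a=save("scene","s9"); z=cv2.resize(a[100:260,220:420,::-1],None,fx=4,fy=4,interpolation=2); cv2.imwrite("pics/s9z.png",z[:600])
S=viewer.camera_model("scene"); s,R=pose();
for k in(-1,1):
  for h in (0,.036): print(k,h,(proj(S,s["position"]+R@[0,-h,k*.044])-[220,100])*4)
E
```

```text
16.9333 [0.439  0.1316 0.0575] M [ 0.0454 -0.1264 -0.035 ] F [ 0.2833  0.0814 -0.0553] w 0.06365139810949956 yaw 75.11058109627056 tau6 -0.4205359239131212 j6 -1.1708424776546253
-1 0 [276.36034216 415.09710619]
-1 0.036 [273.45275255 376.20210373]
1 0 [403.39693149 370.68094596]
1 0.036 [403.37120222 331.5475567 ]
```

View pics/s9z.png

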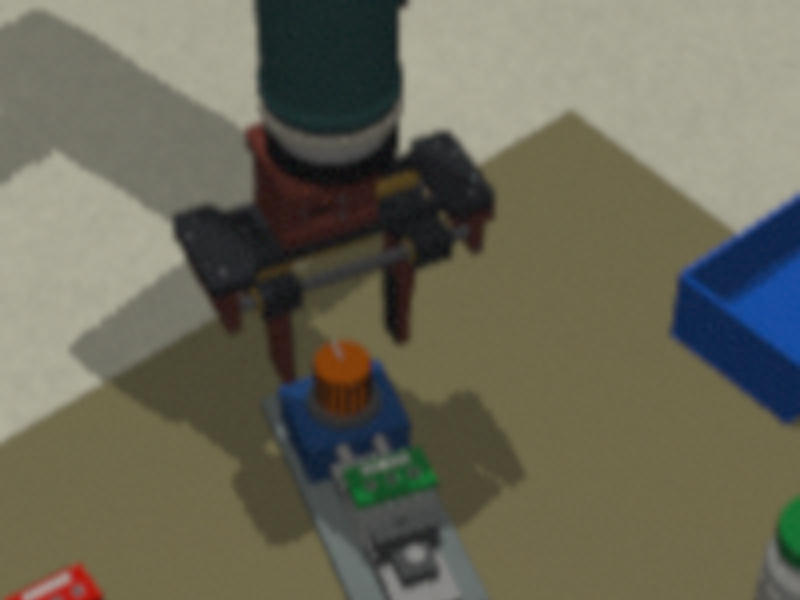

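View pics/h0.png

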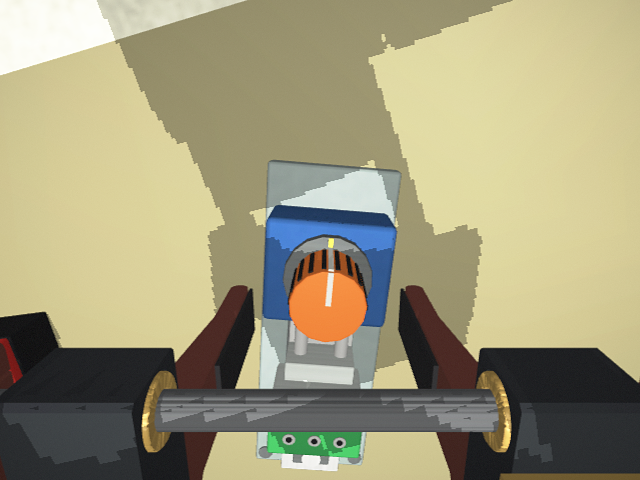

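Scene tips at crop (287,378) and (400,342) lie about 31 mm above where the reported TCP projects. The wrist view agrees, so the real fingers end about 31 mm short of the reported TCP. I'll open fully, then lower about 28 mm while watching the force.

Call:
jog_arm(
  motion=[
    [0,0,0,0,0],
    [0,0,0,0,0],
    [0,0,0,0,0],
    [0,0,0,0,0],
    [0,4,0,0,0],
    [0,5,0,0,0],
    [0,5,0,0,0],
    [0,4,0,0,0],
    [0,2,0,0,0],
    [0,0,0,0,0],
  ],
)

```text
t: 17.87
position: [0.4383, 0.1315, 0.0367]
ee_rot: [-0.701, 0.701, -0.091, 0.09]
ft_force: [-0.0, -0.2, -0.0]
grip_width: 0.0877
```

```bash
python3 q.py h1
```

```text
17.8667 [0.4383 0.1315 0.0367] M [ 0.0576 -0.1231  0.0018] F [-0.0098 -0.2346 -0.0379] w 0.08770490477672993 yaw 75.29970457268281 tau6 0.0007467903560609557 j6 -1.1741404632894794
```

View pics/h1.png

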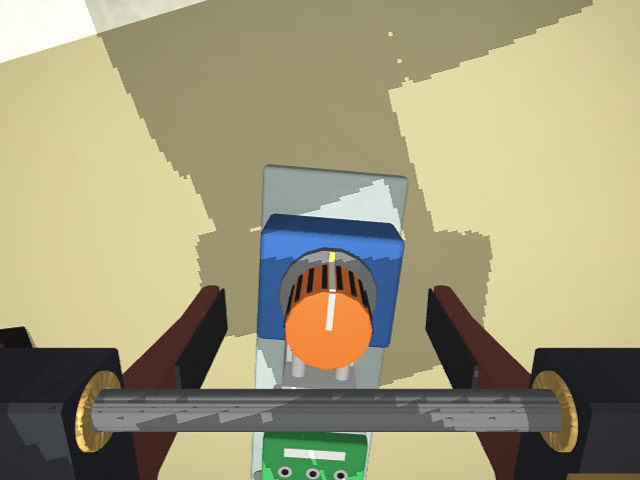

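Call:
jog_arm(
  motion=[
    [1.2,3,1,0,0],
    [0,3,0,0,0],
    [0,2,0,0,0],
    [0,0,0,0,40],
    [0,0,0,0,80],
    [0,0,0,0,110],
    [0,0,0,0,130],
    [0,0,0,0,145],
    [0,0,0,0,160],
    [0,0,0,0,175],
  ],
)

```text
t: 18.75
position: [0.4404, 0.1322, 0.0296]
ee_rot: [0.701, -0.701, 0.09, -0.09]
ft_force: [0.9, 1.1, 0.4]
grip_width: 0.0446
```

Call:
jog_arm(
  motion=[
    [0,0,0,0,200],
    [0,0,0,0,255],
    [0,0,0,0,255],
    [0,0,0,0,255],
    [0,0,0,0,255],
    [0,0,0,0,255],
  ],
)

```text
t: 19.25
position: [0.4403, 0.132, 0.0296]
ee_rot: [-0.701, 0.701, -0.09, 0.09]
ft_force: [-1.0, -4.6, 3.1]
grip_width: 0.0363
```

```bash
python3 q.py h2
```

```text
19.25 [0.4403 0.132  0.0296] M [-0.6654 -0.0067 -0.0133] F [-1.0209 -4.6046  3.119 ] w 0.03634347415676318 yaw 75.31915806370556 tau6 -0.0015486021220567636 j6 -1.1732045648285165
```

View pics/h2.png

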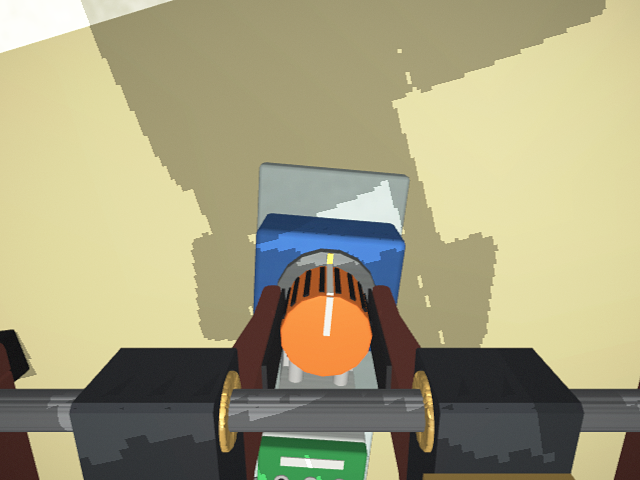

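Call:
jog_arm(
  motion=[
    [0,0,-0.5,0,255],
    [0,0,0,0,255],
    [0,0,0,0,255],
  ],
  force=40,
)

```text
t: 19.55
position: [0.4403, 0.1319, 0.0296]
ee_rot: [0.701, -0.701, 0.09, -0.091]
ft_force: [-1.0, -0.5, 3.6]
grip_width: 0.0354
```

```bash
python3 q.py h3
```

```text
19.55 [0.4403 0.1319 0.0296] M [-0.2334 -0.0057 -0.0137] F [-0.961  -0.5315  3.5853] w 0.03540013753983715 yaw 75.29458918937871 tau6 -0.010596592328511178 j6 -1.1742180482616564
```

Well centred. Start turning clockwise in small steps.

Call:
jog_arm(
  motion=[
    [0,0,0,1,255],
    [0,0,0,3,255],
    [0,0,0,3,255],
    [0,0,0,3,255],
    [0,0,0,3,255],
    [0,0,0,2,255],
  ],
)

```text
t: 20.1
position: [0.4404, 0.1321, 0.0295]
ee_rot: [0.683, -0.683, 0.182, -0.182]
ft_force: [-0.1, -0.7, 3.5]
grip_width: 0.0356
```

```bash
python3 q.py i1
```

```text
20.1 [0.4404 0.1321 0.0295] M [ 0.0841 -0.0579  0.151 ] F [-0.0865 -0.6789  3.5289] w 0.03561726322844488 yaw 60.10857392053238 tau6 -0.18261104822158813 j6 -0.9091041633368545
```

View pics/i1.png

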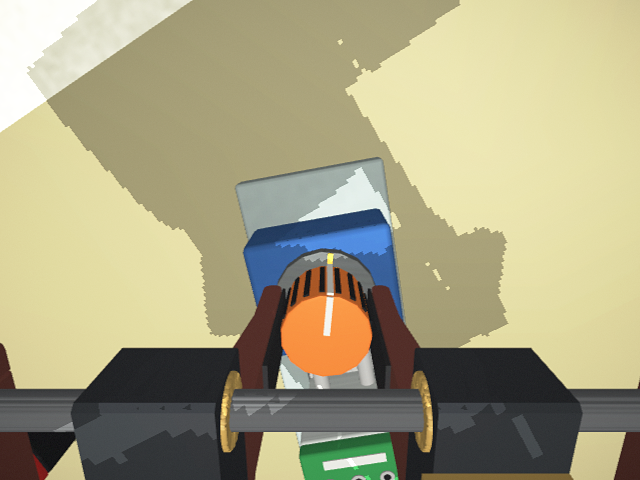

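Cap and collar turn together, at a running torque of 0.15 N m.

Call:
jog_arm(
  motion=[
    [0,0,0,2,255],
    [0,0,0,3,255],
    [0,0,0,3,255],
    [0,0,0,3,255],
    [0,0,0,2,255],
    [0,0,0,0,255],
  ],
)

```text
t: 20.65
position: [0.4406, 0.1322, 0.0296]
ee_rot: [0.659, -0.658, 0.258, -0.258]
ft_force: [0.1, 1.6, 3.5]
grip_width: 0.0353
```

```bash
python3 q.py i2; python3 - <<'E'
from h import *
save("scene","s10")
E
```

```text
20.65 [0.4406 0.1322 0.0296] M [ 0.275  -0.1366 -0.1164] F [0.1164 1.5674 3.4764] w 0.035305464433869026 yaw 47.22871867317874 tau6 0.43538195081055164 j6 -0.6844891010228622
```

Call:
jog_arm(
  motion=[
    [0,0,0,1,255],
    [0,0,0,1.5,255],
    [0,0,0,1.5,255],
    [0,0,0,1.5,255],
  ],
)

```text
t: 21.08
position: [0.4406, 0.1322, 0.0296]
ee_rot: [0.646, -0.645, 0.289, -0.289]
ft_force: [0.1, 4.0, 2.9]
grip_width: 0.0353
```

```bash
python3 q.py i3
```

```text
21.0833 [0.4406 0.1322 0.0296] M [ 0.5856 -0.2251  0.1909] F [0.0962 3.9705 2.8984] w 0.03531429727925517 yaw 41.73261350716271 tau6 -0.26428730227053165 j6 -0.588515962855207
```

Call:
jog_arm(
  motion=[
    [0,0,0,1.5,255],
    [0,0,0,1.5,255],
  ],
)

```text
t: 21.3
position: [0.4407, 0.1322, 0.0296]
ee_rot: [0.638, -0.637, 0.306, -0.306]
ft_force: [0.6, 3.6, 2.2]
grip_width: 0.035
```

```bash
python3 q.py i4
```

```text
21.3 [0.4407 0.1322 0.0296] M [ 0.7456 -0.1932  0.1289] F [0.6101 3.5709 2.1656] w 0.03503164429214738 yaw 38.77305041829214 tau6 -0.3034137189388275 j6 -0.5368529558391663
```

Call:
jog_arm(
  motion=[
    [0,0,0,1.5,255],
    [0,0,0,1.5,255],
  ],
)

```text
t: 21.52
position: [0.4407, 0.1322, 0.0296]
ee_rot: [0.63, -0.629, 0.322, -0.322]
ft_force: [0.6, 4.3, 1.9]
grip_width: 0.0355
```

```bash
python3 q.py i5
```

```text
21.5167 [0.4407 0.1322 0.0296] M [ 0.8332 -0.227   0.4101] F [0.6015 4.2715 1.9203] w 0.03550749824301358 yaw 35.81091205249563 tau6 -0.050729282665997744 j6 -0.48513855630314257
```

View pics/i5.png

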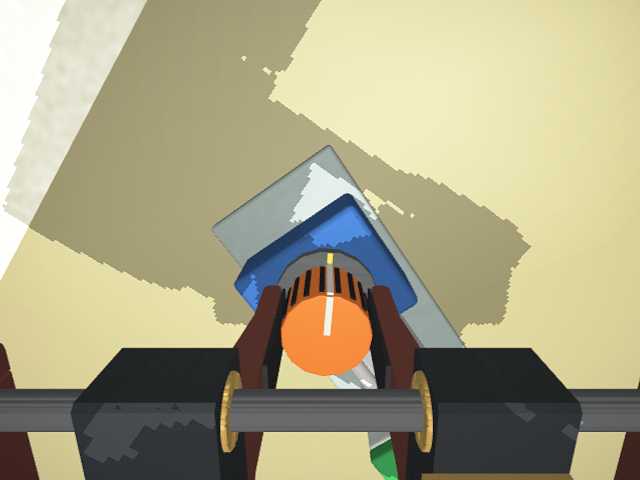

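Torque has jumped to 0.41 N m after 39.5° of turning, as predicted, and the marks are still in line at column 330. Continue in small steps.

Call:
jog_arm(
  motion=[
    [0,0,0,1.5,255],
    [0,0,0,1.5,255],
    [0,0,0,1.5,255],
    [0,0,0,1.5,255],
  ],
)

```text
t: 21.9
position: [0.4408, 0.1323, 0.0296]
ee_rot: [0.612, -0.612, 0.354, -0.355]
ft_force: [-0.1, 4.5, 1.3]
grip_width: 0.0353
```

```bash
python3 q.py i6
```

```text
21.9 [0.4408 0.1323 0.0296] M [ 0.9492 -0.2883  0.4642] F [-0.0825  4.4613  1.2687] w 0.035251131200445124 yaw 29.848877691156197 tau6 0.00669683373416774 j6 -0.3809074976868855
```

View pics/i6z.png

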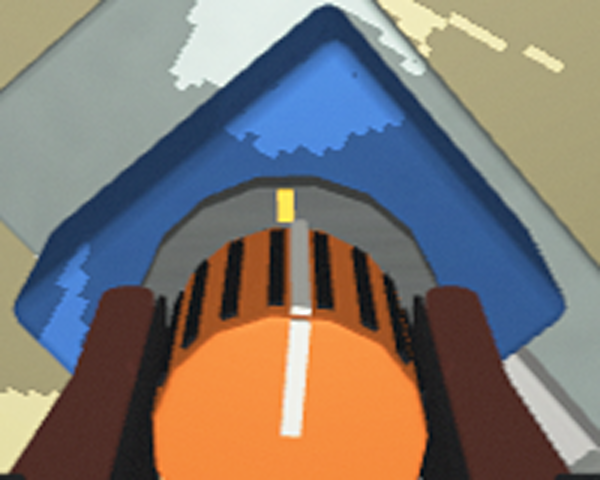

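Yellow mark now at column 325 against 330 before: about 6° of slip. I'll add about 10.5°.

Call:
jog_arm(
  motion=[
    [0,0,0,1.5,255],
    [0,0,0,1.5,255],
    [0,0,0,1.5,255],
    [0,0,0,1.5,255],
    [0,0,0,1.5,255],
    [0,0,0,1.5,255],
  ],
)

```text
t: 22.45
position: [0.441, 0.1323, 0.0296]
ee_rot: [0.583, -0.582, 0.401, -0.401]
ft_force: [1.3, 5.2, 1.1]
grip_width: 0.0351
```

```bash
python3 q.py i7; python3 - <<'E'
from h import *
np.set_printoptions(precision=4,suppress=True)
m=viewer.camera_model("wrist");s,R=pose()
for n in("i5","i6","i7"):
    a=cv2.imread(f"pics/{n}.png"); k=cv2.inRange(cv2.cvtColor(a,cv2.COLOR_BGR2HSV),(24,150,150),(34,255,255)); k[:235]=0;k[290:]=0;k[:,:270]=0;k[:,390:]=0
    v,u=np.nonzero(k); p=ray(m,(u.mean(),v.mean()),.054); d=R.T@np.r_[p[:2]-[.4405,.1317],0]*1000; print(n,len(u),u.mean(),v.mean(),d,np.degrees(np.arctan2(d[2],-d[0])))
E
```

```text
22.45 [0.441  0.1323 0.0296] M [ 0.9938 -0.3765  0.4164] F [1.333  5.1944 1.1002] w 0.035091110616544394 yaw 20.85988318533143 tau6 0.006861795700388029 j6 -0.2240604452526723
i5 41 329.8048780487805 257.7560975609756 [-20.779    0.0092   1.4431] 3.9726689784069906
i6 43 324.6744186046512 258.6744186046512 [-20.3419   0.0057  -0.8741] -2.460514395445632
i7 42 317.54761904761904 258.92857142857144 [-20.2229   0.0011  -4.0949] -11.447058028731304
```

View pics/i7z.png

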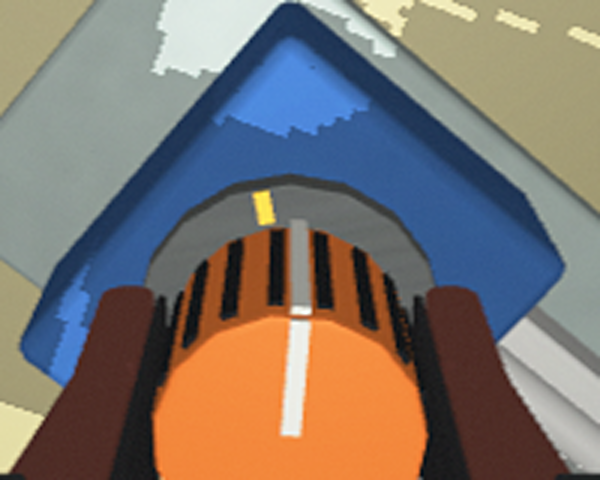

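Slip is now about 15.4°. Stop here, open and lift straight up.

Call:
jog_arm(
  motion=[
    [0,0,0,0,200],
    [0,0,0,0,120],
    [0,0,0,0,60],
    [0,0,0,0,0],
    [0,0,0,0,0],
    [0,0,0,0,0],
    [0,0,0,0,0],
    [0,0,0,0,0],
  ],
)

```text
t: 23.17
position: [0.4401, 0.1317, 0.0294]
ee_rot: [-0.582, 0.582, -0.402, 0.401]
ft_force: [0.1, -0.1, 0.0]
grip_width: 0.0787
```

Call:
jog_arm(
  motion=[
    [0,-5,0,0,0],
    [0,-15,0,0,0],
    [0,-25,0,0,0],
    [0,-25,0,0,0],
    [0,-25,0,0,0],
    [0,-15,0,0,0],
    [0,-5,0,0,0],
    [0,0,0,0,0],
    [0,0,0,0,0],
    [0,0,0,0,0],
  ],
)

```text
t: 24.0
position: [0.4392, 0.1316, 0.1434]
ee_rot: [-0.582, 0.583, -0.402, 0.401]
ft_force: [-0.8, 0.2, -0.3]
grip_width: 0.088
```

```bash
python3 q.py j1; python3 - <<'E'
from h import *
np.set_printoptions(precision=4,suppress=True)
m=viewer.camera_model("wrist")
a=cv2.imread("pics/j1.png"); hsv=cv2.cvtColor(a,cv2.COLOR_BGR2HSV)
for nm,k,z in (("yellow",cv2.inRange(hsv,(24,150,150),(34,255,255)),.054),("white",cv2.inRange(hsv,(0,0,200),(180,60,255)),.0875)):
    k[:150]=0;k[300:]=0;k[:,:270]=0;k[:,380:]=0
    n,l,st,c=cv2.connectedComponentsWithStats(k)
    for i in range(1,n):
        if st[i,4]>5:
            p=ray(m,c[i],z); d=p[:2]-[.4405,.1317]; print(nm,st[i],c[i],np.hypot(*d)*1000,np.degrees(np.arctan2(d[1],d[0])))
for n in("top","scene"): save(n,"j_"+n)
E
```

```text
24.0 [0.4392 0.1316 0.1434] M [-0.0288 -0.0949  0.0223] F [-0.7899  0.2309 -0.2858] w 0.08802245205591032 yaw 20.808899133032718 tau6 0.0001479195270803757 j6 -0.22303936161435167
```

View pics/j1.png

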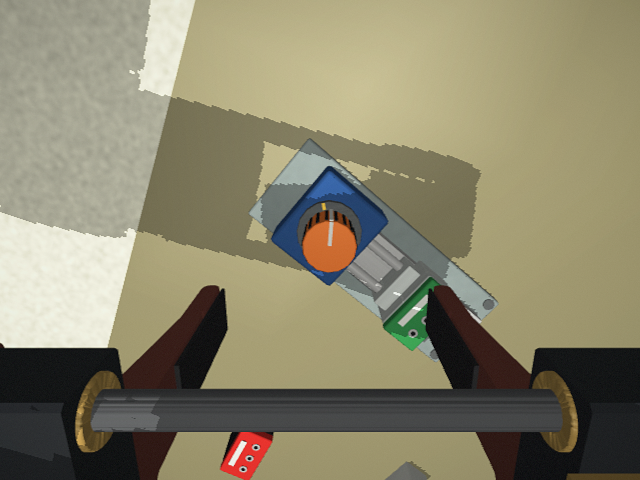

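View pics/j_scene.png

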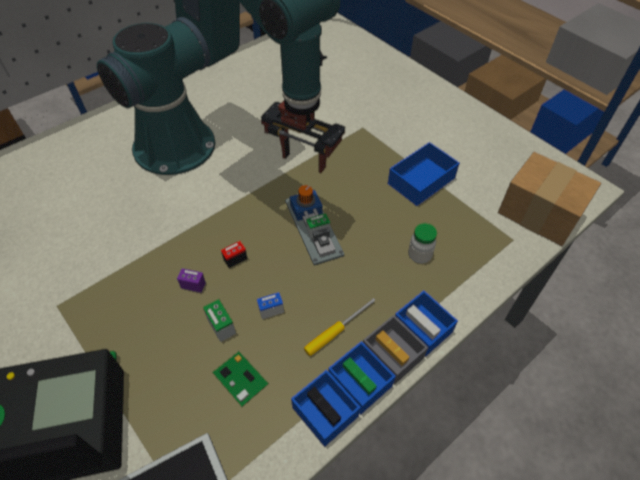

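Call:
jog_arm(
  motion=[
    [15,0,0,0,0],
    [20,0,0,0,0],
    [20,0,0,0,0],
    [15,0,0,0,0],
    [5,0,0,0,0],
    [0,0,0,0,0],
    [0,0,0,0,0],
    [0,0,0,0,0],
  ],
)

```text
t: 24.82
position: [0.4662, 0.0623, 0.1442]
ee_rot: [-0.582, 0.582, -0.402, 0.401]
ft_force: [-0.4, 0.4, -0.1]
grip_width: 0.0879
```

```bash
python3 q.py j2; python3 - <<'E'
from h import *
m=viewer.camera_model("wrist")
a=cv2.imread("pics/j2.png"); c=proj(m,[.4803,.117,.06]).astype(int); x0=max(c[0]-80,0);y0=max(c[1]-75,0); print(x0,y0)
cv2.imwrite("pics/j2z.png",cv2.resize(a[y0:y0+150,x0:x0+190],None,fx=4,fy=4,interpolation=2))
E
```

```text
24.8167 [0.4662 0.0623 0.1442] M [-0.0347 -0.1032 -0.0078] F [-0.3812  0.4229 -0.0554] w 0.08794385181894766 yaw 20.821233116377247 tau6 0.002964993254863657 j6 -0.37820754243275145
294 95
```

View pics/j2z.png

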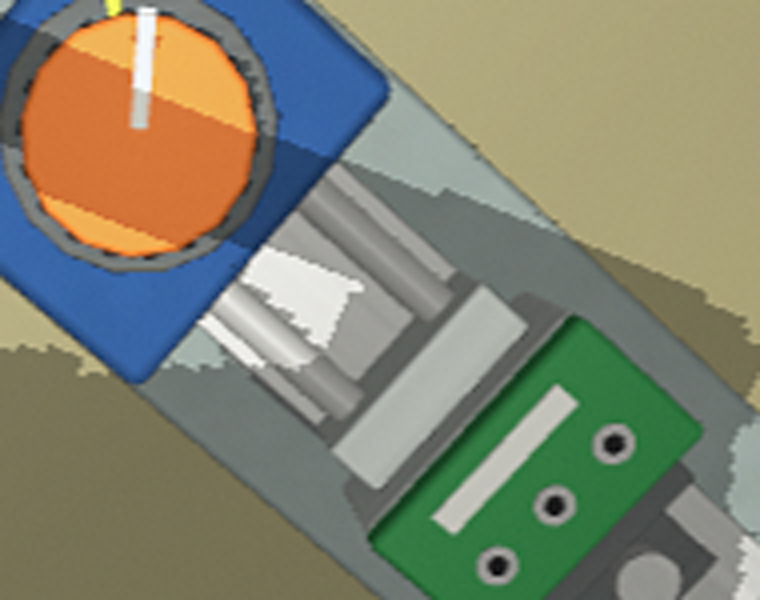

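The module is held square between jaw and backstop. About the cap centre at crop (138,133), the white mark points at +4° and the yellow at −12°, so the slip is about 16°. The gripper is clear, so I'm handing in.

```bash
python3 -c "
from plant import job_done,sense
print(sense()['t'],job_done())"
```

```text
the job is handed in; nothing more can be done
24.8667 None
```

The job is done and handed in at about 24.9 s: the module stands clamped in the vise and the clutch has slipped by about 15–16°.

- **Placing:** I picked the smaller green-lidded module, set it upright on the bed between jaw and backstop with about 3 N of contact force, and released it.
- **Clamping:** I then gripped the cap at 40 N and turned it clockwise about 54°. Torque ran at about 0.15 N m and jumped to 0.41 N m after 39.5°, when the module was clamped. I carried on until the clutch had slipped, then let go and backed off.
- **Last checks:** Mark tracking gave 15.4° of slip before release, and about 16° by eye in the picture taken after backing off. The module looks square and tight between the jaws. In the final scene picture I saw no bystander moved, judged by eye only. The gripper was open and clear, with no contact force.

**What disagreed:**
- **Finger length:** the fingertips turned out to end about 31 mm above the reported tool point. So the module was held only near its top edge. My first grasp of the cap closed just above it on nothing and turned nothing, with no force shown. I redid it 28 mm lower.
- **Seat estimate:** my first seat position was 2–3 mm off because the arm was still settling. I corrected it before lowering the module.

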